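Refit the sprung hand bolt of a glass bedside shelf

ROBOT

A 6-joint arm with a two-finger parallel gripper is mounted at the origin on the work surface. World frame = base frame: x ahead of the robot, y to its left, z up, the work surface at z = 0. Lengths are in mm, angles in rad, forces in N, time in s.
With the tool pointing down it reaches from about 275 to 750 mm from the base axis. Payload 10.2 kg.
Tool frame: the origin (TCP) lies between the finger pads; the fingertips stand 14 mm ahead of it and the grasp point (between the pads) lies 5 mm behind it; y points along the fingers, x is the direction in which the jaws open and shut, and the axes are right-handed (so a half turn about y gives the same grasp; the last joint's range is limited). The gripper opens to 85 mm and grips with 20 to 120 N. Pads are 22 mm wide; open, the fingers measure 114 mm over their backs; the gripper's body (76 mm by 85 mm) begins 54 mm behind the grasp point. The pads swing forward as they close: fully open they stand 13 mm farther back than shut.
Start: joints at [0.892, 0.313, 1.498, -0, 1.331, -0.223], TCP at [231.108, 471.403, 245.294] pointing down, gripper open.
Joint ranges: [-2.94, 2.94], [-0.97, 2.17], [0.19, 2.56], [-1.23, 4.37], [0.02, 3.11], [-2.88, 2.88]. Speed limits (rad/s): [2.39, 2.39, 3.01, 3.14, 3.14, 3.14].

INTERFACE

Orientations are given as a unit quaternion [x, y, z, w].
In Python, from station import ctrl, vision gives the robot as it stands.
- The arm moves only by the tool step_arm, never from a script. Its argument "moves" is a list of rows, each a list of 7 numbers: the shift along the world's x, y, z in units of 0.3 m (1.0 is 0.3 m), then the turn, a rotation vector about the world's x, y, z in units of 90 degrees (1.0 is 90 degrees), then the closure, from 0 (fully open) to 1 (shut). In form: [[dx, dy, dz, rx, ry, rz, claw], ...]. A call has 1 to 8 rows; each row shifts and turns the commanded pose from where the row before left it; what a row does not reach is not made up. A row lasts 1/10 s, in which the tool goes at most 50 mm and 8.59 degrees, less where a joint would pass 70% of its speed; a pose out of reach is approached as far as the arm can. A call with a number of a shift or a turn outside -1 to 1 is refused whole. A call with a gripper value outside its range is refused whole. The fingers move at their own pace and stop on an object; the grip force is fixed at half the most. Time passes only in rows, so rows that do not move let the fingers close. It gives the time, the measured TCP pose, the force and the opening at its end, in the units of the state.
- ctrl.sense(): the state, without advancing time (a new reading comes with each control period).
- vision.get_image(name): name is "scene" or "top"; returns the picture (420x560x3 uint8, red, green, blue); there is no depth.
- vision.get_calibration(name): a dict with "fx", "fy", "cx", "cy" (pixels), "world_to_cam" (4x4, takes a point from world to camera coordinates). Camera axes: x right, y down, z forward; pixel columns grow to the right and rows downward; lengths in mm; the calibration is good to about 2 mm. A picture is of the moment at which its call begins. get_calibration takes no time and is no camera call.
- ctrl.finish_job(): hands the job in, once; it reports no verdict.
The state is a dict: "time": time; "joint_positions": joint angles; "dq": joint speeds; "effort": joint torques, N m; "tcp_pos": TCP position; "eef_rot": TCP orientation; "ft_force": force on the tool from outside, world axes, zero at the start; "moment": the same for the moment, N m; "gripper_width": opening from 0.0 (shut) to 1.0 (fully open).
Only numpy, scipy, OpenCV 4.12 (cv2) and the standard library are available. Lean on these libraries where they do the work, as an engineer would, in place of code of your own. Each camera call takes 0.05 s, during which the arm holds its last target.

TASK

One front corner of the glass shelf has lost its hand bolt, which stands on the table. Put the bolt nose first down the hollow post, press it lightly down against its spring, start its thread by feel at the bottom without forcing or cross-threading it, and screw it in until the knob is down on its collar and finger-tight; then let go. Leave the other things where they are.

Things in the scene. Friction and masses are not known exactly. Their poses are not given: they have to be found in the camera images.
- bolt_knob (a point): Loose hand bolt of aluminium and steel (0.12 to 0.21 kg), 117.5 mm tall, standing upright on its nose on the table. This point is the centre of its knurled round knob: 30 mm across, 40 mm tall (20 mm up, 20 mm down from here), with a foot flange 33 mm across and 3 mm high at the knob's lower end. z points up along the bolt.
- bolt_nose (a point): Flat tip of the same bolt, on its axis, 97.5 mm below the knob's centre. Shank 14 mm across and 77.5 mm long from here to the knob's underside. From 4 mm above the tip it carries a coarse two-start right-hand thread, 22.8 mm over the crests, lead 12 mm per turn: clockwise seen from above goes down.
- collar: Steel collar of the bolt, 33 mm across, 3 mm thick, sliding on the shank under the knob; origin at the centre of its underside, 62.5 mm above the tip when free. A coil spring (3 N at rest, 5.4 N when shut) holds it 12 mm below the knob. It lands on the rubber washer before the thread is reached, so the bolt's own weight does not bring it to the thread and an uncaught bolt pops up again.
- post_open: The front post without a knob (left or right one): upright hollow steel post, 34 mm outside, bore 26 mm, fixed. Origin on its axis at the table surface, z up. The glass lies on its top with a 28 mm hole over the bore.
- mouth (a point): Centre of that post's mouth, on its axis, level with the top of the free rubber washer, 111 mm above the table. The well below is 26 mm wide down to the insert, whose thread begins 63 mm below the mouth.
- insert: White nylon insert low in the open post; origin on the axis at its thread's top, 48 mm above the table. Where round the axis its thread starts cannot be seen and differs every time: pressed down, the bolt stops on it with its tip 38 to 44 mm above the table, and runs in when turned clockwise under a few newtons of push. Caught for sure below 37 mm. 1 mm axial play. Over 30 N harms it.
- washer: Springy rubber washer, 35 mm across, 27 mm hole, 6 mm thick, on the glass round the open mouth; origin at its underside, 105 mm above the table. The collar shuts against the knob, tip 36.5 mm above the table, 0.8 to 4.5 rad after the thread was first met; then each rad adds about 15 N (8 N per mm) and the torque climbs. Finger-tight: 7 to 22 N stay on it. Over 28 N strains the glass.
- shelf: Fixed bedside organiser: clear glass shelf 200 (x) by 300 (y) by 6 mm, top 105 mm above the table, on four posts at x +-75, y +-125 mm, over a slatted steel rack. Origin at the table under its centre, front is -x. Both back posts and one front post carry knobs like the bolt's, tops 150 mm above the table.
- bowl: Grey ceramic bowl on the glass, 84 mm wide, 42 mm high; origin under its centre. To be left alone.
- bell: Silver hand bell on the glass, 48 mm wide, 62 mm high; origin under its centre. To be left alone.
- comb: Black plastic comb flat on the glass along its back edge, 155 by 33 by 4 mm; origin under its middle, x along it. To be left alone.
- case: Red hinged eyeglass case, closed, on the table, 160 by 62 by 39 mm; origin under its centre, x along it. To be left alone.
- pills0: Pill bottle, 36 mm wide, 62 mm high, on the slatted rack under the glass; origin under its centre. To be left alone.
- pills1: Pill bottle, 36 mm wide, 62 mm high, on the slatted rack under the glass; origin under its centre. To be left alone.
Not all that is in view belongs to the job. What is shaped like the part that bears bolt_knob but purple is not meant.

How it is judged:
By the outcome, as a careful person would: the job done as asked, in the order asked, and still so for the second after the job is handed in, with the robot touching nothing.
It also fails if it takes over 72 s, if anything falls off the work surface, if the arm or the gripper's body presses on something with over 40 N, if the wrist force passes 120 N, or if a joint passes its speed limit or range.

## Working session

There is one attempt and no reset: what is moved stays moved. The work goes in short steps, Python scripts to look and compute and a tool call to move; the robot and the scene stay as the last step left them, time stands still between calls to the robot, and variables do not carry over. Pictures are saved under pics/ and viewed, and the job is handed in when it is done.

Besides the shell and the picture viewer there is one more tool, called after "Request:" as name([rows], argument=value, ...), one row to a line, values as JSON. step_arm: Moves the arm, as the interface text tells. Its arguments: {"type":"object","properties":{"moves":{"type":"array"}},"required":["moves"]}

```bash
mkdir -p pics; ls; python3 - <<'E'
from station import ctrl, vision
import cv2,json
for n in ("scene","top"):
    im=vision.get_image(n); cv2.imwrite(f"pics/{n}0.png",cv2.cvtColor(im,cv2.COLOR_RGB2BGR))
    c=vision.get_calibration(n); print(n,c)
print(ctrl.sense())
E
```

```text
pics
scene {'fx': 392.09499698749613, 'fy': 392.09499698749613, 'cx': 279.61258103265806, 'cy': 208.77300483408385, 'world_to_cam': array([[-8.54851407e-01,  5.18789917e-01,  9.27873733e-03,
         4.58430095e+02],
       [ 3.79262941e-01,  6.36945694e-01, -6.71163024e-01,
        -1.54696756e+02],
       [-3.54102661e-01, -5.70225574e-01, -7.41251712e-01,
         1.24457549e+03],
       [ 0.00000000e+00,  0.00000000e+00,  0.00000000e+00,
         1.00000000e+00]])}
top {'fx': 435.4263695728488, 'fy': 435.4263695728488, 'cx': 279.7318476091337, 'cy': 209.40741313651273, 'world_to_cam': array([[-2.31243945e-02, -9.99706327e-01, -7.24723863e-03,
         5.15080372e+01],
       [-9.94548442e-01,  2.37411652e-02, -1.01536958e-01,
         5.41354766e+02],
       [ 1.01679197e-01,  4.85974922e-03, -9.94805370e-01,
         1.06966566e+03],
       [ 0.00000000e+00,  0.00000000e+00,  0.00000000e+00,
         1.00000000e+00]])}
{'time': 0.1, 'joint_positions': array([ 8.91605555e-01,  3.13401055e-01,  1.49831493e+00, -4.05826151e-06,
        1.33103632e+00, -2.23386031e-01]), 'dq': array([-0.00103927, -0.00108614, -0.00214872,  0.00041245, -0.00109636,
        0.0013185 ]), 'effort': array([ 1.76001478e-03, -4.12903547e+01, -2.60143930e+01, -2.73410287e-04,
        3.03571273e-03, -6.49822042e-06]), 'tcp_pos': array([230.96993087, 471.23462795, 244.80610061]), 'eef_rot': array([ 0.60017403,  0.37371727, -0.37449101, -0.5999025 ]), 'ft_force': array([-0.47994748,  0.27112456,  1.36308304]), 'moment': array([ 0.02135296, -0.04625588,  0.02221665]), 'gripper_width': 1.0029804738711774}
```

View pics/scene0.png

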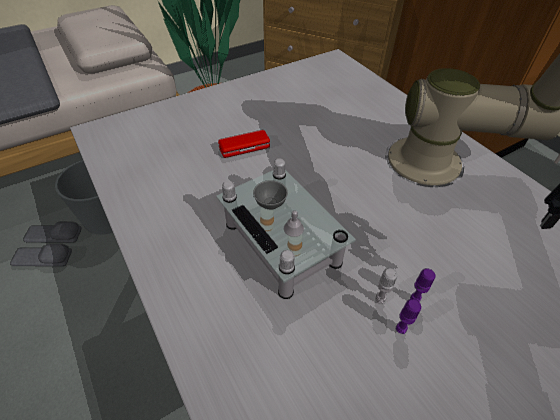

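View pics/top0.png

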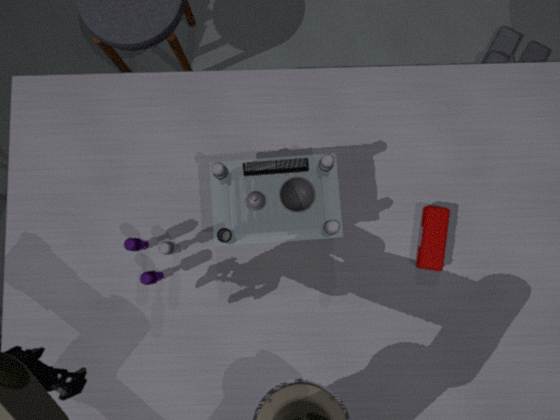

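The grey bolt is at scene (388,280) / top (166,247). The two purple ones, at scene (425,282) and (410,313), are decoys by colour. The open mouth is at scene (340,237) / top (225,235). I'll confirm with enlarged crops.

```bash
python3 - <<'E'
import cv2,numpy as np
a=cv2.imread("pics/scene0.png"); t=cv2.imread("pics/top0.png")
A=cv2.resize(a[215:335,310:450],None,fx=5.7,fy=5,interpolation=cv2.INTER_CUBIC)
A=cv2.resize(a[215:335,310:450],(700,600),interpolation=cv2.INTER_CUBIC)
cv2.imwrite("pics/sc_crop.png",A)
cv2.imwrite("pics/top_crop.png",cv2.resize(t[205:295,120:250],(780,540),interpolation=cv2.INTER_CUBIC))
cv2.imwrite("pics/top_crop2.png",cv2.resize(t[145:255,200:350],(750,550),interpolation=cv2.INTER_CUBIC))
E
```

```text
(no output)
```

View pics/sc_crop.png

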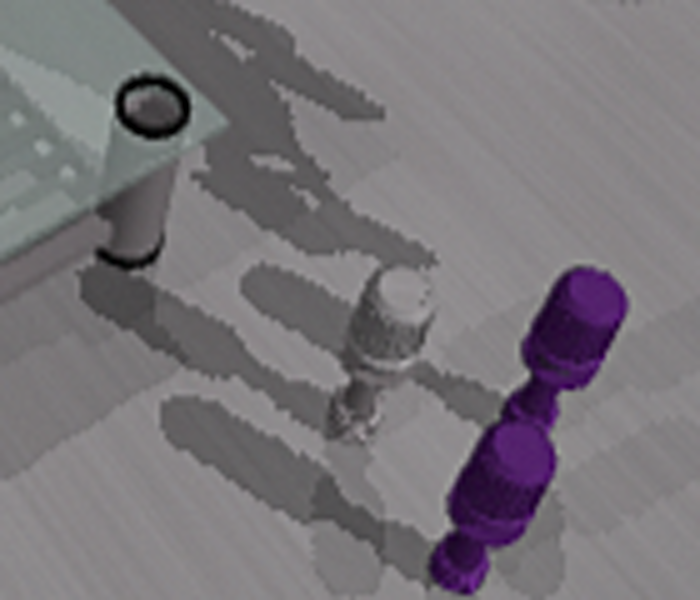

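View pics/top_crop.png

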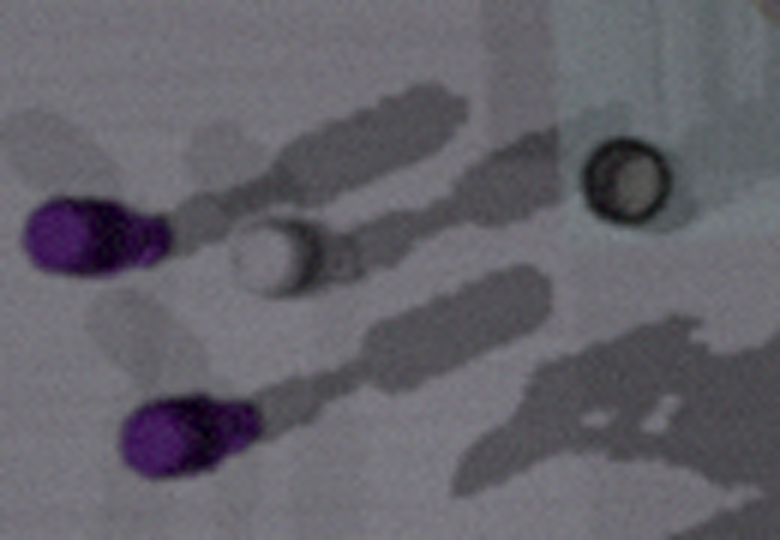

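View pics/top_crop2.png

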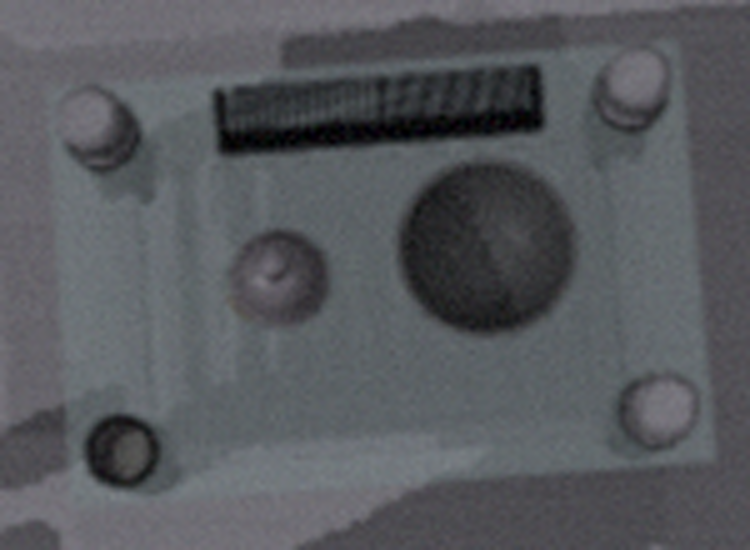

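Confirmed: the grey bolt stands with its top disc at scene ≈(391,274) and top ≈(165,248), and the black washer ring is at scene ≈(340.4,236.4) and top ≈(224.5,235.2). Next I'll triangulate and overlay the models.

```bash
cat > h.py <<'E'
import numpy as np, cv2
from scipy.optimize import least_squares
from station import ctrl, vision
C={n:vision.get_calibration(n) for n in ("scene","top")}
def proj(n,P):
    P=np.atleast_2d(P); c=C[n]; M=c["world_to_cam"]
    q=P@M[:3,:3].T+M[:3,3]
    return np.c_[c["fx"]*q[:,0]/q[:,2]+c["cx"],c["fy"]*q[:,1]/q[:,2]+c["cy"]]
def ray(n,uv,z):
    c=C[n];M=c["world_to_cam"];R=M[:3,:3];o=-R.T@M[:3,3]
    d=R.T@np.array([(uv[0]-c["cx"])/c["fx"],(uv[1]-c["cy"])/c["fy"],1])
    return (o+d*(z-o[2])/d[2])[:2]
def circ(x,y,z,r,n=40):
    a=np.linspace(0,2*np.pi,n,endpoint=False)
    return np.c_[x+r*np.cos(a),y+r*np.sin(a),np.full(n,z)]
def grab(n,name):
    im=cv2.cvtColor(vision.get_image(n),cv2.COLOR_RGB2BGR); cv2.imwrite(f"pics/{name}.png",im); return im
def crop(im,x0,x1,y0,y1,s,name,curves,n):
    o=cv2.resize(im[y0:y1,x0:x1],None,fx=s,fy=s,interpolation=cv2.INTER_CUBIC)
    for P,col in curves:
        p=(proj(n,P)-[x0,y0]+0.5)*s
        cv2.polylines(o,[np.round(p*8).astype(np.int32)],True,col,1,cv2.LINE_AA,3)
    cv2.imwrite(f"pics/{name}.png",o)
E
cat > m.py <<'E'
from h import *
a=cv2.imread("pics/scene0.png"); t=cv2.imread("pics/top0.png")
print("bolt top", ray("scene",(390.5,273.2),117.5), ray("top",(164.7,247.6),117.5))
print("mouth", ray("scene",(339.9,235.9),111), ray("top",(224,234.7),111))
# washer ring: dark centroid of filled blob
for n,im,b in (("scene",a,(325,356,222,251)),("top",t,(212,240,222,250))):
    g=cv2.cvtColor(im,cv2.COLOR_BGR2GRAY)[b[2]:b[3],b[0]:b[1]]
    for th in (35,45,55):
        m=(g<th).astype(np.uint8); cs,_=cv2.findContours(m,cv2.RETR_EXTERNAL,cv2.CHAIN_APPROX_NONE)
        c=max(cs,key=cv2.contourArea); 
        e=cv2.fitEllipse(c); uv=np.array(e[0])+[b[0],b[2]]
        print(n,th,uv,e[1],ray(n,uv,110))
# knob top centres guesses for shelf check, z=150
for p in [(92,118),(638,75),(664,404)]:
    print(ray("top",(200+p[0]/5,145+p[1]/5),150))
E
python3 m.py
```

```text
bolt top [453.22403125 308.61563869] [451.38836937 304.53028627]
mouth [480.33114447 171.00892022] [478.10722173 168.80145559]
scene 35 [340.18706703 236.09400654] (11.19671630859375, 13.708300590515137) [479.52470768 171.22900616]
scene 45 [339.99647522 236.02100849] (11.276459693908691, 14.329988479614258) [479.77060998 170.83577402]
scene 55 [340.12892532 235.94016266] (11.84451961517334, 14.28613567352295) [479.36778266 170.80320677]
top 35 [224.38748455 234.91176319] (12.011001586914062, 12.52318286895752) [477.64234519 168.04157817]
top 45 [224.15421391 234.72523594] (12.914652824401855, 13.314021110534668) [478.08723366 168.57843793]
top 55 [224.02557278 234.65841198] (13.247550964355469, 13.96275520324707) [478.24907896 168.8753659 ]
[625.99246803 174.73061161]
[639.6676586  -72.69185553]
[490.40356274 -79.15332622]
```

```bash
cat > ov.py <<'E'
from h import *
import sys
x,y,mx,my=map(float,sys.argv[1:5])
G=(0,255,0);Y=(0,255,255);R=(0,0,255)
def curves(x,y,mx,my): return [(circ(x,y,117.5,15),G),(circ(x,y,80.5,16.5),Y),(circ(x,y,77.5,16.5),Y),(circ(x,y,62.5,16.5),(255,0,255)),(circ(x,y,0,7),R),(circ(mx,my,111,17.5),G),(circ(mx,my,111,13.5),Y),(circ(mx,my,0,17),R)]
crop(cv2.imread("pics/scene0.png"),320,410,220,310,8,"ov_s",curves(x,y,mx,my),"scene")
crop(cv2.imread("pics/top0.png"),150,250,215,275,8,"ov_t",curves(x,y,mx,my),"top")
E
python3 ov.py 452.3 306.6 478.8 169.8
```

```text
(no output)
```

View pics/ov_s.png

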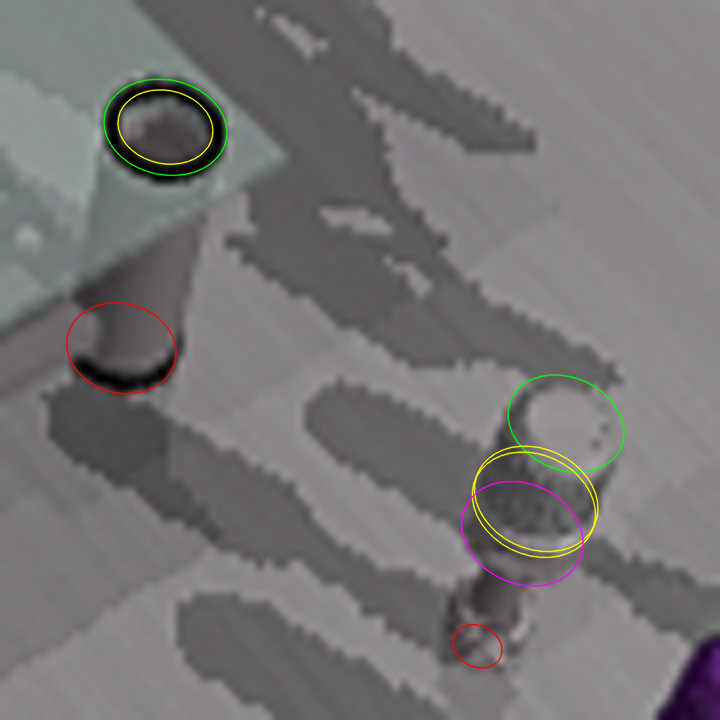

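View pics/ov_t.png

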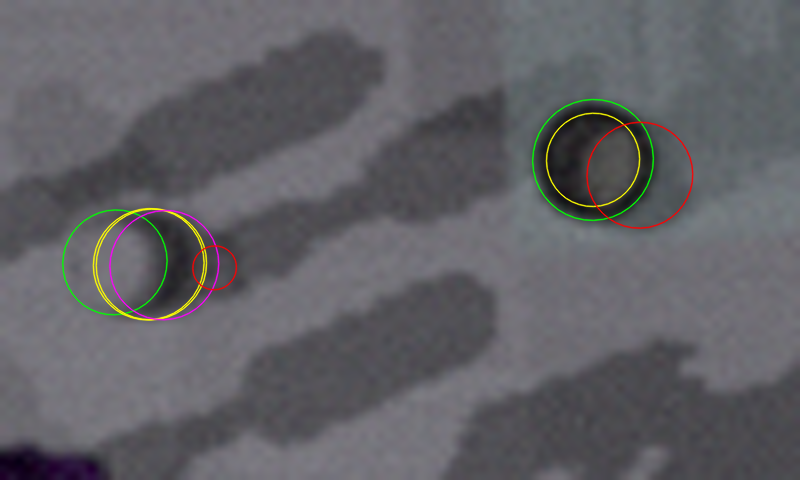

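Overlay fits within about 1 mm. I'll check the tool axes and which jaw direction keeps clear of the purple bolts.

```bash
python3 - <<'E'
from h import *
from scipy.spatial.transform import Rotation as R
s=ctrl.sense(); M=R.from_quat(s["eef_rot"]).as_matrix(); print(M.round(3))
print("P1",ray("top",(120+55/6-.5,205+235/6-.5),117.5),"P2",ray("top",(120+157/6-.5,205+437/6-.5),117.5))
print("P1s",ray("scene",(310+592/5-.5,215+297/5-.5),117.5),"P2s",ray("scene",(310+519/5-.5,215+455/5-.5),117.5))
print("bell",ray("top",(200+278/5,145+275/5),150))
E
```

```text
[[ 0.44  -0.001 -0.898]
 [ 0.898 -0.001  0.44 ]
 [-0.001 -1.     0.   ]]
P1 [462.33542327 387.59453461] P2 [384.77983018 347.78133421]
P1s [387.02075199 350.2579586 ] P2s [465.52133895 388.21148902]
bell [552.42526126  91.82331518]
```

Jaw azimuth = q1 − q6, so turning clockwise increases q6. I'll grasp with the jaws roughly along x (q6≈−2.7), which keeps almost the full turn available. The fingers come in half open to stay clear of the purple bolts.

Request:
step_arm([
  [0.0527,-0.0392,0,0,0,0.09,0.3],
  [0.0527,-0.0392,0,0,0,0.09,0.3],
  [0.0527,-0.0392,0,0,0,0.09,0.3],
  [0.0527,-0.0392,0,0,0,0.09,0.3],
  [0.0527,-0.0392,0,0,0,0.09,0.3],
  [0.0527,-0.0392,0,0,0,0.09,0.3],
  [0.0527,-0.0392,0,0,0,0.09,0.3],
  [0.0527,-0.0392,0,0,0,0.09,0.3],
])

```text
time: 0.9
tcp_pos: [358.1, 376.7, 245.0]
eef_rot: [-0.304, -0.638, 0.638, 0.304]
ft_force: [1.0, -0.1, -0.1]
gripper_width: 0.7
```

Request:
step_arm([
  [0.0527,-0.0392,-0.02,0,0,0.09,0.3],
  [0.0527,-0.0392,-0.02,0,0,0.09,0.3],
  [0.0527,-0.0392,-0.02,0,0,0.09,0.3],
  [0.0527,-0.0392,-0.02,0,0,0.09,0.3],
  [0.0527,-0.0392,-0.02,0,0,0.09,0.3],
  [0.0527,-0.0392,-0.02,0,0,0.09,0.3],
  [0,0,0,0,0,0,0.3],
  [0,0,0,0,0,0,0.3],
])

```text
time: 1.7
tcp_pos: [452.1, 306.8, 209.1]
eef_rot: [-0.018, -0.707, 0.707, 0.018]
ft_force: [-1.0, 1.3, -0.4]
gripper_width: 0.697
```

Request:
step_arm([
  [0,0,-0.06,0,0,0,0.3],
  [0,0,-0.06,0,0,0,0.3],
  [0,0,-0.06,0,0,0,0.3],
  [0,0,0,0,0,0,0.3],
  [0,0,0,0,0,0,0.3],
])

```text
time: 2.2
tcp_pos: [452.2, 307.3, 156.0]
eef_rot: [0.017, 0.707, -0.707, -0.017]
ft_force: [0.8, -0.4, 0.6]
gripper_width: 0.699
```

```bash
cat > look.py <<'E'
from h import *
import sys
tag=sys.argv[1]; bx,by,bz=map(float,sys.argv[2:5])  # bolt axis and tip z for overlay
G=(0,255,0);Y=(0,255,255);R=(0,0,255)
mx,my=478.8,169.8
cv=[(circ(bx,by,bz+117.5,15),G),(circ(bx,by,bz+77.5,16.5),Y),(circ(bx,by,bz+62.5,16.5),(255,0,255)),(circ(bx,by,bz,7),R),(circ(mx,my,111,17.5),G),(circ(mx,my,111,13.5),Y)]
for n,sz in (("scene",90),("top",75)):
    im=grab(n,f"{n}_{tag}")
    u,v=proj(n,[[bx,by,bz+70]])[0].astype(int)
    x0=max(0,u-sz//2);y0=max(0,v-sz//2)
    crop(im,x0,x0+sz,y0,y0+sz,int(590//sz),f"{n}_{tag}_ov",cv,n)
    crop(im,x0,x0+sz,y0,y0+sz,int(590//sz),f"{n}_{tag}_raw",[],n)
s=ctrl.sense(); print({k:np.round(s[k],3) for k in ("time","joint_positions","tcp_pos","ft_force","moment","gripper_width")})
E
python3 look.py a 452.3 306.6 0
```

```text
{'time': np.float64(2.3), 'joint_positions': array([ 0.382,  0.443,  1.554,  0.   ,  1.142, -2.712]), 'tcp_pos': array([452.627, 307.253, 156.533]), 'ft_force': array([ 0.066,  0.243, -0.222]), 'moment': array([-0.043,  0.027, -0.018]), 'gripper_width': np.float64(0.701)}
```

View pics/scene_a_raw.png

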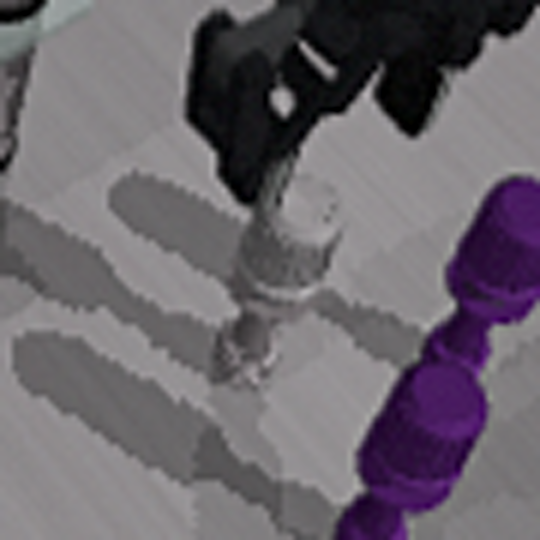

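View pics/top_a_raw.png

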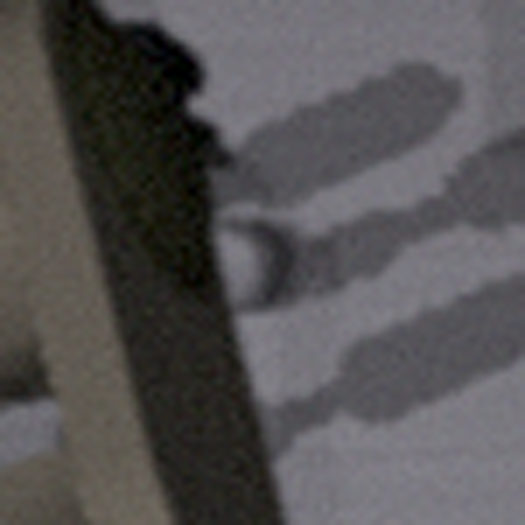

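```bash
python3 - <<'E'
from h import *
u,v=proj("scene",[[452.3,306.6,70]])[0].astype(int); x0,y0=u-45,v-45
for z in (142,145,150):
  for d in (-30,-42,30,42,0):
    p=proj("scene",[[452.4+d,307.2-d*.05,z]])[0]; print(z,d,((p-[x0,y0]+.5)*6).round())
E
```

```text
142 -30 [389. 130.]
142 -42 [416. 117.]
142 30 [251. 200.]
142 42 [222. 214.]
142 0 [321. 165.]
145 -30 [391. 125.]
145 -42 [418. 112.]
145 30 [253. 195.]
145 42 [224. 209.]
145 0 [323. 160.]
150 -30 [395. 117.]
150 -42 [422. 104.]
150 30 [256. 187.]
150 42 [227. 201.]
150 0 [326. 151.]
```

The gripper straddles the bolt and is well clear of the purple ones. I'll descend and close.

Request:
step_arm([
  [0,0,-0.05,0,0,0,0.3],
  [0,0,-0.05,0,0,0,0.3],
  [0,0,-0.05,0,0,0,0.3],
  [0,0,-0.037,0,0,0,0.3],
  [0,0,0,0,0,0,0.3],
  [0,0,0,0,0,0,0.3],
])

```text
time: 2.9
tcp_pos: [452.8, 307.0, 99.9]
eef_rot: [0.017, 0.707, -0.707, -0.016]
ft_force: [0.2, 0.4, 0.6]
gripper_width: 0.699
```

Request:
step_arm([
  [0,0,0,0,0,0,0.5],
  [0,0,0,0,0,0,0.55],
  [0,0,0,0,0,0,0.6],
  [0,0,0,0,0,0,0.65],
  [0,0,0,0,0,0,0.7],
  [0,0,0,0,0,0,1],
  [0,0,0,0,0,0,1],
  [0,0,0,0,0,0,1],
])

```text
time: 3.7
tcp_pos: [452.5, 306.9, 99.7]
eef_rot: [0.017, 0.707, -0.707, -0.017]
ft_force: [-1.4, -0.8, 5.3]
gripper_width: 0.334
```

```bash
python3 look.py b 452.3 306.6 0
```

```text
{'time': np.float64(3.8), 'joint_positions': array([ 0.381,  0.516,  1.608,  0.   ,  1.017, -2.713]), 'tcp_pos': array([452.553, 306.877,  99.687]), 'ft_force': array([-0.654, -0.245,  6.097]), 'moment': array([-0.02 ,  0.417, -0.04 ]), 'gripper_width': np.float64(0.339)}
```

View pics/scene_b_ov.png

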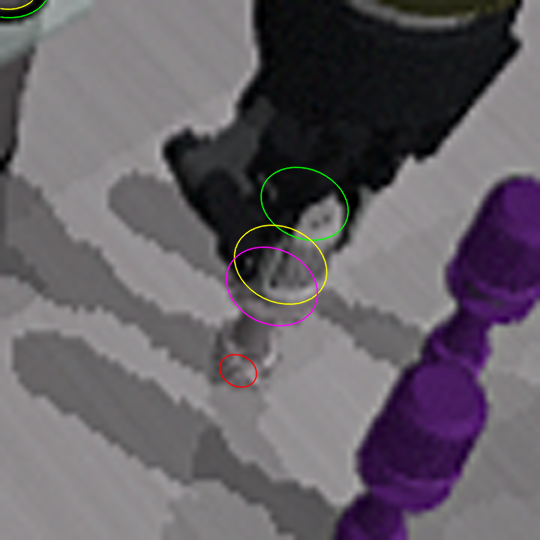

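Gripped at an opening of about 29 mm. Lifting clear next.

Request:
step_arm([
  [0,0,0.04,0,0,0,1],
  [0,0,0.1,0,0,0,1],
  [0,0,0.12,0,0,0,1],
  [0,0,0.12,0,0,0,1],
  [0,0,0.07,0,0,0,1],
  [0,0,0,0,0,0,1],
  [0,0,0,0,0,0,1],
  [0,0,0,0,0,0,1],
])

```text
time: 4.6
tcp_pos: [451.8, 306.5, 232.5]
eef_rot: [-0.016, -0.706, 0.707, 0.018]
ft_force: [0.3, -0.5, -2.7]
gripper_width: 0.331
```

```bash
python3 look.py c 452.3 306.6 135
```

```text
{'time': np.float64(4.7), 'joint_positions': array([ 0.381,  0.37 ,  1.451, -0.   ,  1.323, -2.713]), 'tcp_pos': array([452.047, 306.559, 232.78 ]), 'ft_force': array([-0.204, -0.34 , -1.338]), 'moment': array([-0.058, -0.039, -0.034]), 'gripper_width': np.float64(0.329)}
```

View pics/scene_c_ov.png

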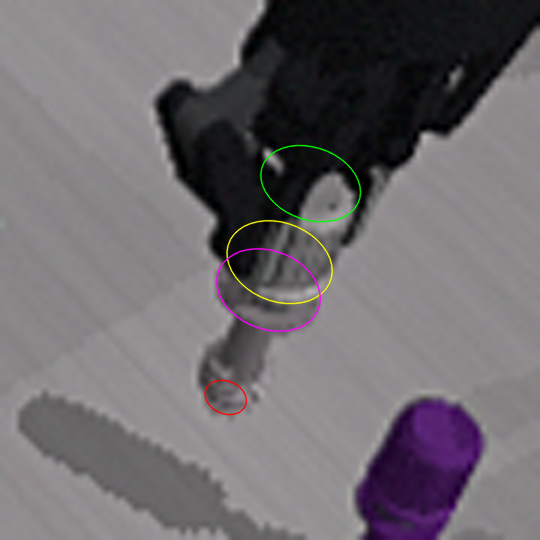

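View pics/top_c_ov.png

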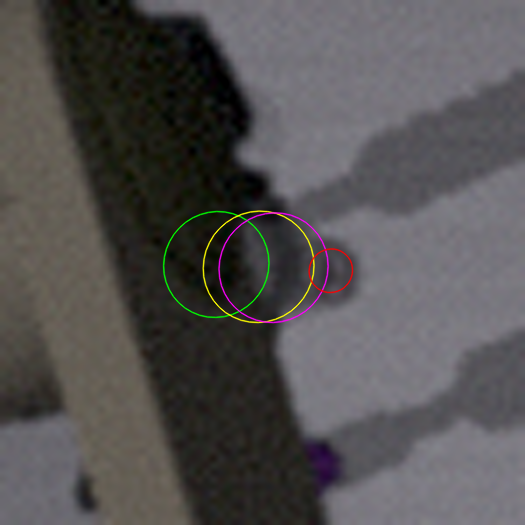

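Request:
step_arm([
  [0.0147,-0.076,0,0,0,-0.022,1],
  [0.0147,-0.076,0,0,0,-0.022,1],
  [0.0147,-0.076,0,0,0,-0.022,1],
  [0.0147,-0.076,0,0,0,-0.022,1],
  [0.0147,-0.076,0,0,0,-0.022,1],
  [0.0147,-0.076,0,0,0,-0.022,1],
  [0,0,-0.02,0,0,0,1],
  [0,0,-0.02,0,0,0,1],
])

```text
time: 5.5
tcp_pos: [478.8, 169.9, 221.3]
eef_rot: [-0.09, -0.701, 0.701, 0.09]
ft_force: [0.1, 0.6, -2.3]
gripper_width: 0.334
```

Request:
step_arm([
  [0,0,0,0,0,0,1],
  [0,0,0,0,0,0,1],
  [0,0,0,0,0,0,1],
])

```text
time: 5.8
tcp_pos: [478.9, 170.5, 222.3]
eef_rot: [0.09, 0.701, -0.701, -0.089]
ft_force: [0.4, -1.4, -2.4]
gripper_width: 0.331
```

```bash
python3 look.py d 478.8 169.8 120.5
```

```text
{'time': np.float64(5.9), 'joint_positions': array([ 0.111,  0.295,  1.583,  0.   ,  1.263, -2.777]), 'tcp_pos': array([478.892, 170.301, 222.342]), 'ft_force': array([ 0.603, -0.161, -1.431]), 'moment': array([-0.022, -0.047, -0.   ]), 'gripper_width': np.float64(0.335)}
```

View pics/scene_d_ov.png

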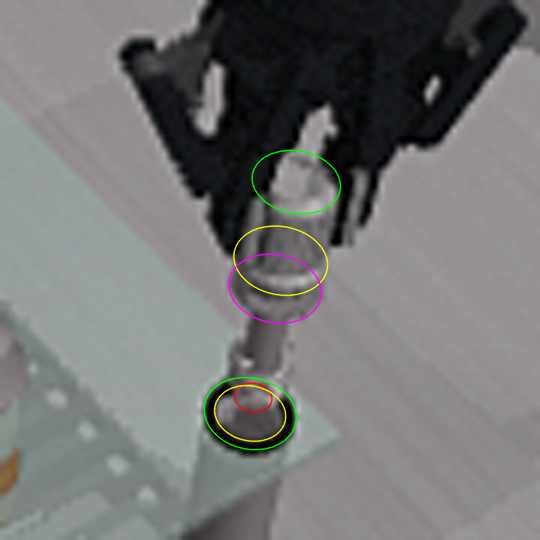

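View pics/top_d_ov.png

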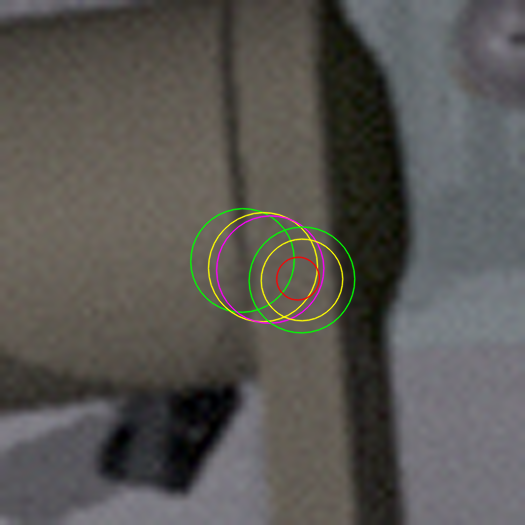

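View pics/scene_d_raw.png

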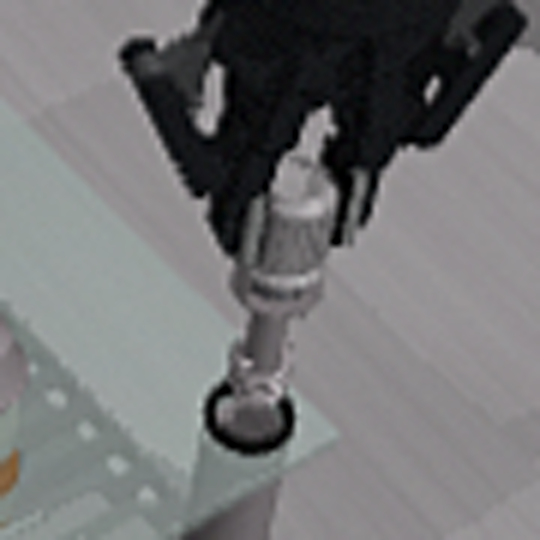

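```bash
cat > ov2.py <<'E'
from h import *
import sys
tag=sys.argv[1];bx,by,bz,mx,my=map(float,sys.argv[2:7])
G=(0,255,0);Y=(0,255,255);R=(0,0,255)
im=cv2.imread(f"pics/scene_{tag}.png")
cv=[(circ(bx,by,bz+80.5,15),G),(circ(bx,by,bz+77.5,16.5),Y),(circ(bx,by,bz+62.5,16.5),(255,0,255)),(circ(bx,by,bz+8,11.4),R),(circ(bx,by,bz+4,11.4),R),(circ(bx,by,bz,7),R),(circ(mx,my,111,17.5),G),(circ(mx,my,111,13.5),Y)]
u,v=proj("scene",[[bx,by,bz+30]])[0].astype(int)
crop(im,u-26,u+26,v-28,v+28,10,f"ov2",cv,"scene"); crop(im,u-26,u+26,v-28,v+28,10,f"ov2r",[],"scene")
a=cv2.imread("pics/ov2.png");b=cv2.imread("pics/ov2r.png")
cv2.imwrite("pics/ov2_%s.png"%tag,cv2.resize(np.hstack([b,a]),(800,430)))
E
python3 ov2.py d 478.8 169.8 122.6 478.8 169.8
```

```text
(no output)
```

View pics/ov2_d.png

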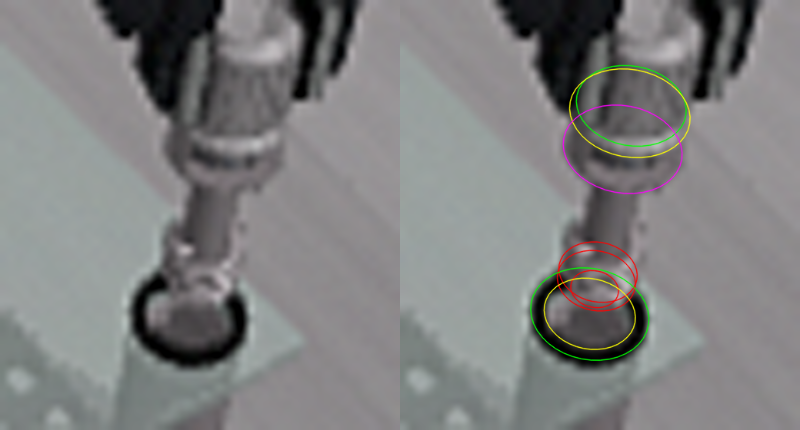

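Request:
step_arm([
  [0,0,-0.016,0,0,0,1],
  [0,0,-0.014,0,0,0,1],
  [0,0,0,0,0,0,1],
  [0,0,0,0,0,0,1],
])

```text
time: 6.3
tcp_pos: [478.9, 169.9, 213.0]
eef_rot: [-0.09, -0.701, 0.701, 0.09]
ft_force: [-0.0, -0.4, -1.2]
gripper_width: 0.332
```

```bash
cat > v.py <<'E'
from h import *
import sys
tag=sys.argv[1]; dx,dy=map(float,sys.argv[2:4])
s=ctrl.sense(); print({k:np.round(s[k],3) for k in ("time","joint_positions","tcp_pos","ft_force","moment")})
im=np.mean([cv2.cvtColor(vision.get_image("scene"),cv2.COLOR_RGB2BGR).astype(float) for _ in range(2)],0).astype(np.uint8)
cv2.imwrite(f"pics/scene_{tag}.png",im)
p=s["tcp_pos"]
import subprocess
subprocess.run(["python3","ov2.py",tag]+[str(v) for v in (p[0]+dx,p[1]+dy,p[2]-99.7,478.8,169.8)])
E
python3 v.py e 0 0
```

```text
{'time': np.float64(6.3), 'joint_positions': array([ 0.11 ,  0.304,  1.597, -0.   ,  1.241, -2.777]), 'tcp_pos': array([478.865, 169.942, 213.045]), 'ft_force': array([-0.025, -0.411, -1.241]), 'moment': array([ 0.003,  0.021, -0.039])}
```

View pics/ov2r.png

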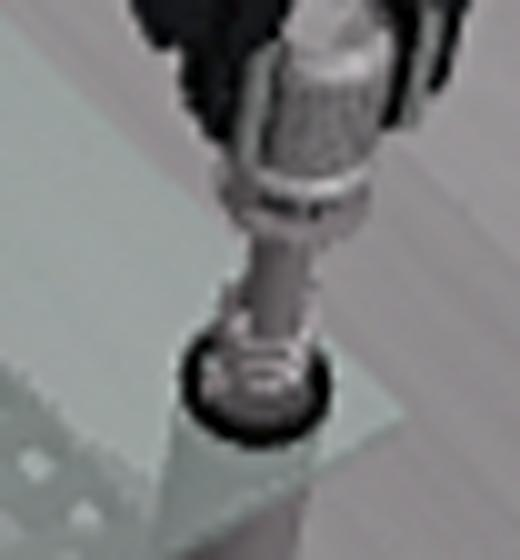

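View pics/ov2.png

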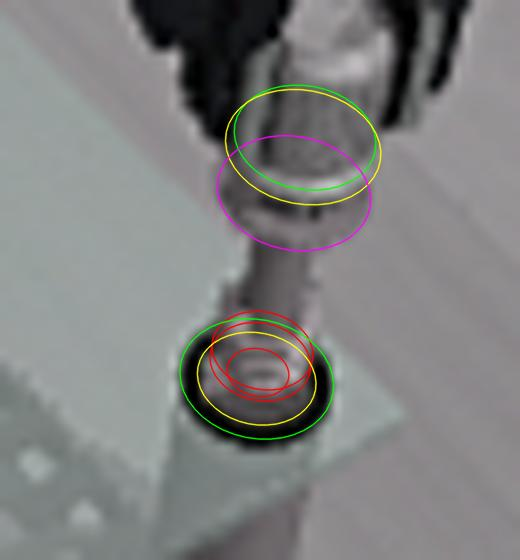

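Washer and nose compare at about the same depth. The nose sits roughly 1–1.5 mm toward −x of the mouth axis, so I'll correct by +1.2 mm in x and lower gently by feel.

Request:
step_arm([
  [0.004,0.001,0,0,0,0,1],
  [0,0,-0.012,0,0,0,1],
  [0,0,-0.01,0,0,0,1],
  [0,0,0,0,0,0,1],
])

```text
time: 6.8
tcp_pos: [479.8, 170.2, 206.0]
eef_rot: [-0.089, -0.701, 0.701, 0.09]
ft_force: [-0.5, -0.4, -2.5]
gripper_width: 0.333
```

```bash
python3 v.py f 0 0
```

```text
{'time': np.float64(6.8), 'joint_positions': array([ 0.11 ,  0.313,  1.604, -0.   ,  1.226, -2.776]), 'tcp_pos': array([479.847, 170.236, 205.978]), 'ft_force': array([-0.495, -0.418, -2.474]), 'moment': array([ 0.002, -0.006,  0.008])}
```

View pics/ov2r.png

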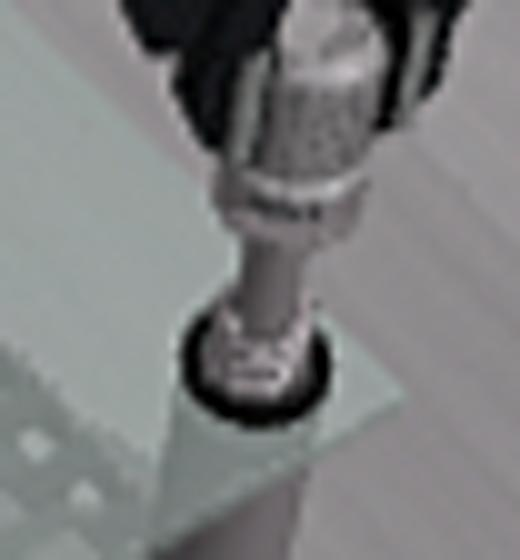

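Request:
step_arm([
  [0,0,-0.007,0,0,0,1],
  [0,0,-0.007,0,0,0,1],
  [0,0,0,0,0,0,1],
])

```text
time: 7.2
tcp_pos: [480.0, 170.2, 202.1]
eef_rot: [-0.09, -0.701, 0.701, 0.09]
ft_force: [-1.4, -0.6, -1.4]
gripper_width: 0.335
```

```bash
python3 v.py g 0 0
```

```text
{'time': np.float64(7.2), 'joint_positions': array([ 0.11 ,  0.317,  1.609, -0.   ,  1.216, -2.776]), 'tcp_pos': array([479.982, 170.235, 202.062]), 'ft_force': array([-1.424, -0.626, -1.372]), 'moment': array([ 0.023, -0.001, -0.022])}
```

View pics/ov2.png

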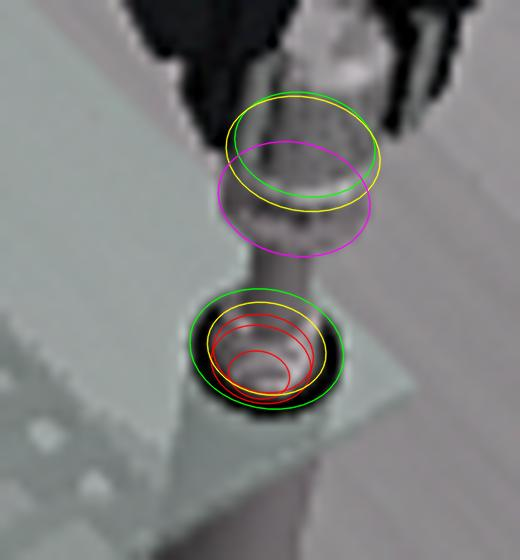

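No contact force with the thread start 4–5 mm inside. Going on down.

Request:
step_arm([
  [0,0,-0.01,0,0,0,1],
  [0,0,-0.01,0,0,0,1],
  [0,0,-0.01,0,0,0,1],
  [0,0,0,0,0,0,1],
])

```text
time: 7.7
tcp_pos: [479.9, 170.2, 192.8]
eef_rot: [-0.089, -0.701, 0.701, 0.09]
ft_force: [-0.6, 0.1, -2.1]
gripper_width: 0.335
```

```bash
cat > s.py <<'E'
from station import ctrl
import numpy as np
s=ctrl.sense(); print({k:np.round(s[k],3).tolist() for k in ("time","joint_positions","tcp_pos","ft_force","moment","gripper_width")}, "tip",round(s["tcp_pos"][2]-99.7,2))
E
python3 s.py
```

```text
{'time': 7.7, 'joint_positions': [0.11, 0.327, 1.622, -0.0, 1.194, -2.776], 'tcp_pos': [479.878, 170.235, 192.835], 'ft_force': [-0.594, 0.092, -2.144], 'moment': [0.013, -0.034, 0.034], 'gripper_width': 0.335} tip 93.14
```

Request:
step_arm([
  [0,0,-0.015,0,0,0,1],
  [0,0,-0.015,0,0,0,1],
  [0,0,-0.015,0,0,0,1],
  [0,0,0,0,0,0,1],
])

```text
time: 8.1
tcp_pos: [479.9, 170.2, 179.1]
eef_rot: [-0.089, -0.701, 0.701, 0.09]
ft_force: [-0.8, -0.1, -2.5]
gripper_width: 0.336
```

Request:
step_arm([
  [0,0,-0.015,0,0,0,1],
  [0,0,-0.015,0,0,0,1],
  [0,0,-0.015,0,0,0,1],
  [0,0,-0.015,0,0,0,1],
  [0,0,0,0,0,0,1],
])

```text
time: 8.6
tcp_pos: [479.9, 170.3, 161.1]
eef_rot: [-0.09, -0.701, 0.701, 0.09]
ft_force: [0.6, -0.6, -3.1]
gripper_width: 0.338
```

```bash
python3 s.py
```

```text
{'time': 8.6, 'joint_positions': [0.11, 0.363, 1.662, 0.0, 1.118, -2.776], 'tcp_pos': [479.906, 170.255, 161.146], 'ft_force': [0.606, -0.606, -3.145], 'moment': [-0.116, 0.071, -0.034], 'gripper_width': 0.338} tip 61.45
```

Free all the way. I'll feel for the bore walls to centre the bolt before the thread.

Request:
step_arm([
  [0.003,0,0,0,0,0,1],
  [0,0,0,0,0,0,1],
  [0,0,0,0,0,0,1],
])

```text
time: 8.9
tcp_pos: [480.6, 170.3, 161.7]
eef_rot: [-0.089, -0.701, 0.701, 0.09]
ft_force: [-3.1, 0.5, -3.7]
gripper_width: 0.333
```

```bash
python3 s.py
```

```text
{'time': 8.9, 'joint_positions': [0.11, 0.364, 1.659, 0.0, 1.121, -2.777], 'tcp_pos': [480.604, 170.265, 161.661], 'ft_force': [-3.123, 0.456, -3.738], 'moment': [-0.136, 0.774, 0.011], 'gripper_width': 0.333} tip 61.96
```

Request:
step_arm([
  [-0.006,0,0,0,0,0,1],
  [0,0,0,0,0,0,1],
  [0,0,0,0,0,0,1],
])

```text
time: 9.2
tcp_pos: [479.5, 170.3, 162.2]
eef_rot: [0.09, 0.702, -0.701, -0.089]
ft_force: [0.8, -0.2, -1.3]
gripper_width: 0.334
```

```bash
python3 s.py
```

```text
{'time': 9.2, 'joint_positions': [0.111, 0.36, 1.663, 0.0, 1.118, -2.776], 'tcp_pos': [479.543, 170.304, 162.246], 'ft_force': [0.85, -0.243, -1.279], 'moment': [-0.042, 0.078, -0.022], 'gripper_width': 0.334} tip 62.55
```

Request:
step_arm([
  [0.003,0.003,0,0,0,0,1],
  [0,0,0,0,0,0,1],
  [0,0,0,0,0,0,1],
])

```text
time: 9.5
tcp_pos: [480.1, 171.0, 161.9]
eef_rot: [-0.09, -0.701, 0.702, 0.09]
ft_force: [-2.6, -2.1, -0.3]
gripper_width: 0.333
```

```bash
python3 s.py
```

```text
{'time': 9.5, 'joint_positions': [0.112, 0.362, 1.66, -0.0, 1.12, -2.775], 'tcp_pos': [480.112, 171.031, 161.932], 'ft_force': [-2.617, -2.146, -0.258], 'moment': [-0.461, 0.432, 0.044], 'gripper_width': 0.333} tip 62.23
```

Request:
step_arm([
  [0,-0.006,0,0,0,0,1],
  [0,0,0,0,0,0,1],
  [0,0,0,0,0,0,1],
])

```text
time: 9.8
tcp_pos: [480.2, 169.4, 161.9]
eef_rot: [0.09, 0.701, -0.701, -0.09]
ft_force: [-1.0, -0.3, -2.6]
gripper_width: 0.336
```

```bash
python3 s.py
```

```text
{'time': 9.8, 'joint_positions': [0.109, 0.361, 1.662, 0.0, 1.119, -2.778], 'tcp_pos': [480.183, 169.356, 161.853], 'ft_force': [-0.989, -0.35, -2.551], 'moment': [-0.103, 0.202, 0.011], 'gripper_width': 0.336} tip 62.15
```

Request:
step_arm([
  [-0.006,0,0,0,0,0,1],
  [0,0,0,0,0,0,1],
  [0,0,0,0,0,0,1],
])

```text
time: 10.1
tcp_pos: [478.4, 169.4, 162.0]
eef_rot: [0.09, 0.701, -0.701, -0.09]
ft_force: [0.5, -0.4, -2.4]
gripper_width: 0.336
```

```bash
python3 s.py
```

```text
{'time': 10.1, 'joint_positions': [0.109, 0.358, 1.667, 0.0, 1.117, -2.778], 'tcp_pos': [478.388, 169.428, 161.972], 'ft_force': [0.529, -0.355, -2.376], 'moment': [-0.031, 0.069, -0.023], 'gripper_width': 0.336} tip 62.27
```

Request:
step_arm([
  [-0.004,0,0,0,0,0,1],
  [0,0,0,0,0,0,1],
  [0,0,0,0,0,0,1],
])

```text
time: 10.4
tcp_pos: [477.1, 169.4, 161.9]
eef_rot: [0.09, 0.701, -0.701, -0.09]
ft_force: [0.1, 0.4, -2.2]
gripper_width: 0.333
```

```bash
python3 s.py
```

```text
{'time': 10.4, 'joint_positions': [0.109, 0.355, 1.67, 0.0, 1.116, -2.778], 'tcp_pos': [477.087, 169.401, 161.908], 'ft_force': [0.117, 0.422, -2.244], 'moment': [-0.019, -0.024, 0.049], 'gripper_width': 0.333} tip 62.21
```

Request:
step_arm([
  [0.005,-0.005,0,0,0,0,1],
  [0,0,0,0,0,0,1],
  [0,0,0,0,0,0,1],
])

```text
time: 10.7
tcp_pos: [478.7, 167.8, 161.9]
eef_rot: [-0.09, -0.701, 0.701, 0.09]
ft_force: [0.3, -0.5, -2.8]
gripper_width: 0.339
```

```bash
python3 s.py
```

```text
{'time': 10.7, 'joint_positions': [0.106, 0.357, 1.667, -0.0, 1.117, -2.781], 'tcp_pos': [478.668, 167.797, 161.882], 'ft_force': [0.299, -0.533, -2.826], 'moment': [0.02, -0.052, 0.014], 'gripper_width': 0.339} tip 62.18
```

Request:
step_arm([
  [0,-0.005,0,0,0,0,1],
  [0,0,0,0,0,0,1],
  [0,0,0,0,0,0,1],
])

```text
time: 11.0
tcp_pos: [478.6, 166.5, 161.9]
eef_rot: [0.09, 0.702, -0.701, -0.09]
ft_force: [-0.8, 2.1, -1.5]
gripper_width: 0.334
```

```bash
python3 s.py
```

```text
{'time': 11.0, 'joint_positions': [0.103, 0.356, 1.669, 0.001, 1.117, -2.784], 'tcp_pos': [478.572, 166.536, 161.919], 'ft_force': [-0.836, 2.074, -1.547], 'moment': [0.491, 0.084, 0.048], 'gripper_width': 0.334} tip 62.22
```

Request:
step_arm([
  [-0.008,0.008,0,0,0,0,1],
  [0,0,0,0,0,0,1],
  [0,0,0,0,0,0,1],
])

```text
time: 11.3
tcp_pos: [476.2, 168.8, 161.9]
eef_rot: [-0.09, -0.701, 0.701, 0.09]
ft_force: [0.3, 0.4, -2.7]
gripper_width: 0.332
```

```bash
python3 s.py
```

```text
{'time': 11.3, 'joint_positions': [0.108, 0.353, 1.673, -0.0, 1.115, -2.779], 'tcp_pos': [476.199, 168.764, 161.936], 'ft_force': [0.253, 0.436, -2.702], 'moment': [0.047, -0.09, 0.038], 'gripper_width': 0.332} tip 62.24
```

Walls: x ≈ 476.2…480.1, y ≈ 167.0…170.4, so the centre is about (478.2, 168.7). I'll centre there and go down to the collar contact.

Request:
step_arm([
  [0.0067,0,0,0,0,0,1],
  [0,0,-0.013,0,0,0,1],
  [0,0,-0.013,0,0,0,1],
  [0,0,-0.013,0,0,0,1],
  [0,0,0,0,0,0,1],
  [0,0,0,0,0,0,1],
])

```text
time: 11.9
tcp_pos: [478.2, 168.8, 150.1]
eef_rot: [-0.09, -0.701, 0.701, 0.09]
ft_force: [-0.3, -0.5, -1.1]
gripper_width: 0.337
```

```bash
python3 s.py
```

```text
{'time': 11.9, 'joint_positions': [0.108, 0.372, 1.681, 0.0, 1.089, -2.779], 'tcp_pos': [478.19, 168.752, 150.109], 'ft_force': [-0.251, -0.482, -1.125], 'moment': [-0.01, 0.039, -0.049], 'gripper_width': 0.337} tip 50.41
```

Request:
step_arm([
  [0,0,-0.007,0,0,0,1],
  [0,0,-0.006,0,0,0,1],
  [0,0,0,0,0,0,1],
  [0,0,0,0,0,0,1],
])

```text
time: 12.3
tcp_pos: [478.4, 168.8, 146.6]
eef_rot: [0.09, 0.701, -0.701, -0.09]
ft_force: [0.4, 0.1, 1.7]
gripper_width: 0.333
```

```bash
python3 s.py
```

```text
{'time': 12.3, 'joint_positions': [0.108, 0.376, 1.685, -0.0, 1.08, -2.779], 'tcp_pos': [478.392, 168.776, 146.579], 'ft_force': [0.363, 0.096, 1.68], 'moment': [-0.023, 0.006, 0.04], 'gripper_width': 0.333} tip 46.88
```

Spring contact felt (about +4 N). Pressing down in small steps to find the thread.

Request:
step_arm([
  [0,0,-0.005,0,0,0,1],
  [0,0,0,0,0,0,1],
])

```text
time: 12.5
tcp_pos: [478.4, 168.8, 144.8]
eef_rot: [0.09, 0.701, -0.701, -0.09]
ft_force: [1.0, 0.6, 1.4]
gripper_width: 0.335
```

Request:
step_arm([
  [0,0,-0.005,0,0,0,1],
  [0,0,0,0,0,0,1],
])

```text
time: 12.7
tcp_pos: [478.4, 168.8, 143.3]
eef_rot: [0.09, 0.701, -0.701, -0.09]
ft_force: [1.3, 0.1, 2.4]
gripper_width: 0.331
```

Request:
step_arm([
  [0,0,-0.004,0,0,0,1],
  [0,0,0,0,0,0,1],
])

```text
time: 12.9
tcp_pos: [478.4, 168.8, 142.3]
eef_rot: [0.09, 0.701, -0.701, -0.09]
ft_force: [0.9, -0.0, 3.6]
gripper_width: 0.331
```

```bash
python3 s.py
```

```text
{'time': 12.9, 'joint_positions': [0.108, 0.382, 1.689, -0.0, 1.07, -2.779], 'tcp_pos': [478.41, 168.783, 142.267], 'ft_force': [0.887, -0.021, 3.568], 'moment': [0.01, -0.12, 0.018], 'gripper_width': 0.331} tip 42.57
```

Request:
step_arm([
  [0,0,-0.003,0,0,0,1],
  [0,0,0,0,0,0,1],
])

```text
time: 13.1
tcp_pos: [478.5, 168.8, 142.0]
eef_rot: [0.09, 0.701, -0.701, -0.089]
ft_force: [-1.2, -0.6, 9.6]
gripper_width: 0.334
```

Request:
step_arm([
  [0,0,-0.003,0,0,0,1],
  [0,0,0,0,0,0,1],
])

```text
time: 13.3
tcp_pos: [478.6, 168.9, 141.9]
eef_rot: [0.09, 0.702, -0.701, -0.089]
ft_force: [-3.9, -1.1, 16.1]
gripper_width: 0.337
```

Thread met with the tip at about 42.4 mm. I'll ease off to a few newtons of push, then turn clockwise with matched feed.

Request:
step_arm([
  [0,0,0.004,0,0,0,1],
  [0,0,0,0,0,0,1],
  [0,0,-0.00064,0,0,-0.064,1],
  [0,0,-0.00064,0,0,-0.064,1],
  [0,0,-0.00064,0,0,-0.064,1],
  [0,0,-0.00064,0,0,-0.064,1],
  [0,0,0,0,0,0,1],
])

```text
time: 14.0
tcp_pos: [478.6, 168.7, 141.4]
eef_rot: [0.229, 0.669, -0.669, -0.229]
ft_force: [-0.9, -1.0, 9.0]
gripper_width: 0.335
```

```bash
python3 s.py
```

```text
{'time': 14.0, 'joint_positions': [0.108, 0.383, 1.69, -0.0, 1.067, -2.374], 'tcp_pos': [478.586, 168.66, 141.385], 'ft_force': [-0.949, -0.985, 8.957], 'moment': [-0.156, 0.136, -0.011], 'gripper_width': 0.335} tip 41.69
```

Running in (0.7 mm over 0.4 rad, force steady at about 9 N). Continuing.

Request:
step_arm([
  [0,0,-0.0006,0,0,-0.064,1],
  [0,0,-0.0006,0,0,-0.064,1],
  [0,0,-0.0006,0,0,-0.064,1],
  [0,0,-0.0006,0,0,-0.064,1],
  [0,0,-0.0006,0,0,-0.064,1],
  [0,0,0,0,0,0,1],
])

```text
time: 14.6
tcp_pos: [478.6, 168.7, 140.5]
eef_rot: [0.389, 0.591, -0.591, -0.388]
ft_force: [0.1, -1.0, 8.1]
gripper_width: 0.336
```

```bash
python3 s.py
```

```text
{'time': 14.6, 'joint_positions': [0.108, 0.384, 1.691, -0.0, 1.065, -1.871], 'tcp_pos': [478.635, 168.666, 140.477], 'ft_force': [0.137, -1.04, 8.139], 'moment': [-0.125, 0.038, -0.03], 'gripper_width': 0.336} tip 40.78
```

Request:
step_arm([
  [0,0,-0.00064,0,0,-0.064,1],
  [0,0,-0.00064,0,0,-0.064,1],
  [0,0,-0.00064,0,0,-0.064,1],
  [0,0,-0.00064,0,0,-0.064,1],
  [0,0,-0.00064,0,0,-0.064,1],
  [0,0,-0.00064,0,0,-0.064,1],
  [0,0,0,0,0,0,1],
])

```text
time: 15.3
tcp_pos: [478.7, 168.9, 139.3]
eef_rot: [0.547, 0.449, -0.449, -0.546]
ft_force: [1.6, -0.2, 8.3]
gripper_width: 0.333
```

```bash
python3 s.py
```

```text
{'time': 15.3, 'joint_positions': [0.108, 0.386, 1.692, 0.0, 1.062, -1.268], 'tcp_pos': [478.674, 168.853, 139.343], 'ft_force': [1.574, -0.197, 8.253], 'moment': [0.005, 0.018, -0.073], 'gripper_width': 0.333} tip 39.64
```

Request:
step_arm([
  [0,0,-0.00064,0,0,-0.064,1],
  [0,0,-0.00064,0,0,-0.064,1],
  [0,0,-0.00064,0,0,-0.064,1],
  [0,0,-0.00064,0,0,-0.064,1],
  [0,0,-0.00064,0,0,-0.064,1],
  [0,0,-0.00064,0,0,-0.064,1],
  [0,0,0,0,0,0,1],
])

```text
time: 16.0
tcp_pos: [478.6, 169.0, 138.2]
eef_rot: [0.655, 0.267, -0.266, -0.655]
ft_force: [-0.2, 1.0, 8.4]
gripper_width: 0.337
```

```bash
python3 s.py
```

```text
{'time': 16.0, 'joint_positions': [0.108, 0.387, 1.693, 0.0, 1.059, -0.665], 'tcp_pos': [478.609, 168.956, 138.217], 'ft_force': [-0.239, 0.982, 8.422], 'moment': [0.174, 0.117, -0.08], 'gripper_width': 0.337} tip 38.52
```

Request:
step_arm([
  [0,0,-0.0006,0,0,-0.064,1],
  [0,0,-0.0006,0,0,-0.064,1],
  [0,0,-0.0006,0,0,-0.064,1],
  [0,0,-0.0006,0,0,-0.064,1],
  [0,0,-0.0006,0,0,-0.064,1],
  [0,0,-0.0006,0,0,-0.064,1],
  [0,0,0,0,0,0,1],
])

```text
time: 16.7
tcp_pos: [478.6, 169.0, 137.1]
eef_rot: [-0.704, -0.06, 0.059, 0.705]
ft_force: [0.1, 1.8, 8.7]
gripper_width: 0.333
```

```bash
python3 s.py
```

```text
{'time': 16.7, 'joint_positions': [0.108, 0.389, 1.695, 0.0, 1.057, -0.062], 'tcp_pos': [478.607, 168.994, 137.144], 'ft_force': [0.124, 1.787, 8.717], 'moment': [0.241, 0.109, -0.095], 'gripper_width': 0.333} tip 37.44
```

Request:
step_arm([
  [0,0,-0.0006,0,0,-0.064,1],
  [0,0,-0.0006,0,0,-0.064,1],
  [0,0,0,0,0,0,1],
])

```text
time: 17.0
tcp_pos: [478.6, 169.0, 136.8]
eef_rot: [-0.707, 0.011, -0.012, 0.707]
ft_force: [0.6, 1.0, 9.2]
gripper_width: 0.334
```

```bash
python3 s.py
```

```text
{'time': 17.0, 'joint_positions': [0.108, 0.389, 1.695, 0.0, 1.056, 0.139], 'tcp_pos': [478.607, 168.99, 136.79], 'ft_force': [0.619, 0.989, 9.159], 'moment': [0.283, 0.148, -0.069], 'gripper_width': 0.334} tip 37.09
```

Request:
step_arm([
  [0,0,-0.0006,0,0,-0.064,1],
  [0,0,-0.0006,0,0,-0.064,1],
  [0,0,0,0,0,0,1],
])

```text
time: 17.3
tcp_pos: [478.6, 169.0, 136.4]
eef_rot: [-0.702, 0.082, -0.083, 0.703]
ft_force: [0.1, 1.6, 8.3]
gripper_width: 0.334
```

```bash
python3 s.py
```

```text
{'time': 17.3, 'joint_positions': [0.108, 0.39, 1.695, 0.0, 1.055, 0.34], 'tcp_pos': [478.624, 168.968, 136.424], 'ft_force': [0.124, 1.638, 8.347], 'moment': [0.252, 0.181, -0.102], 'gripper_width': 0.334} tip 36.72
```

Caught for sure (tip < 37 mm). I'll turn on with the feed held back, so the push dies away and the thread itself draws the bolt down.

Request:
step_arm([
  [0,0,0,0,0,-0.064,1],
  [0,0,0,0,0,-0.064,1],
  [0,0,0,0,0,0,1],
])

```text
time: 17.6
tcp_pos: [478.5, 168.9, 136.1]
eef_rot: [-0.69, 0.152, -0.152, 0.691]
ft_force: [0.3, 1.1, 6.3]
gripper_width: 0.332
```

```bash
python3 s.py
```

```text
{'time': 17.6, 'joint_positions': [0.108, 0.39, 1.696, 0.0, 1.055, 0.541], 'tcp_pos': [478.482, 168.903, 136.124], 'ft_force': [0.259, 1.061, 6.261], 'moment': [0.162, 0.023, -0.026], 'gripper_width': 0.332} tip 36.42
```

Request:
step_arm([
  [0,0,0,0,0,-0.064,1],
  [0,0,0,0,0,-0.064,1],
  [0,0,0,0,0,0,1],
])

```text
time: 17.9
tcp_pos: [478.2, 168.8, 135.8]
eef_rot: [-0.672, 0.22, -0.22, 0.672]
ft_force: [-0.0, 0.9, 4.3]
gripper_width: 0.335
```

```bash
python3 s.py
```

```text
{'time': 17.9, 'joint_positions': [0.108, 0.391, 1.696, 0.0, 1.055, 0.74], 'tcp_pos': [478.247, 168.843, 135.793], 'ft_force': [-0.023, 0.901, 4.252], 'moment': [0.18, -0.055, -0.083], 'gripper_width': 0.335} tip 36.09
```

Request:
step_arm([
  [0,0,0,0,0,-0.064,1],
  [0,0,0,0,0,-0.064,1],
  [0,0,0,0,0,0,1],
])

```text
time: 18.2
tcp_pos: [478.2, 168.8, 135.7]
eef_rot: [-0.647, 0.286, -0.285, 0.647]
ft_force: [1.2, 0.3, 3.9]
gripper_width: 0.332
```

```bash
python3 s.py
```

```text
{'time': 18.2, 'joint_positions': [0.108, 0.391, 1.696, 0.0, 1.055, 0.939], 'tcp_pos': [478.17, 168.789, 135.683], 'ft_force': [1.186, 0.267, 3.902], 'moment': [0.155, -0.074, -0.006], 'gripper_width': 0.332} tip 35.98
```

Request:
step_arm([
  [0,0,0,0,0,-0.064,1],
  [0,0,0,0,0,-0.064,1],
  [0,0,0,0,0,0,1],
])

```text
time: 18.5
tcp_pos: [478.1, 168.8, 135.5]
eef_rot: [0.615, -0.349, 0.348, -0.615]
ft_force: [-0.3, 0.1, 2.2]
gripper_width: 0.334
```

```bash
python3 s.py
```

```text
{'time': 18.5, 'joint_positions': [0.108, 0.391, 1.697, 0.0, 1.055, 1.139], 'tcp_pos': [478.095, 168.789, 135.538], 'ft_force': [-0.273, 0.11, 2.203], 'moment': [0.141, -0.053, -0.06], 'gripper_width': 0.334} tip 35.84
```

Request:
step_arm([
  [0,0,0,0,0,-0.064,1],
  [0,0,0,0,0,-0.064,1],
  [0,0,0,0,0,0,1],
])

```text
time: 18.8
tcp_pos: [478.0, 168.9, 135.3]
eef_rot: [0.577, -0.409, 0.408, -0.577]
ft_force: [0.9, 1.5, -0.7]
gripper_width: 0.335
```

```bash
python3 s.py
```

```text
{'time': 18.8, 'joint_positions': [0.108, 0.391, 1.697, 0.0, 1.054, 1.339], 'tcp_pos': [477.984, 168.912, 135.343], 'ft_force': [0.93, 1.505, -0.704], 'moment': [0.379, -0.174, -0.108], 'gripper_width': 0.335} tip 35.64
```

Request:
step_arm([
  [0,0,-0.0006,0,0,-0.064,1],
  [0,0,-0.0006,0,0,-0.064,1],
  [0,0,0,0,0,0,1],
])

```text
time: 19.1
tcp_pos: [478.1, 169.0, 135.1]
eef_rot: [-0.534, 0.464, -0.464, 0.534]
ft_force: [0.9, 3.1, -0.3]
gripper_width: 0.33
```

```bash
python3 s.py
```

```text
{'time': 19.1, 'joint_positions': [0.108, 0.392, 1.697, 0.001, 1.054, 1.539], 'tcp_pos': [478.057, 169.035, 135.089], 'ft_force': [0.889, 3.127, -0.329], 'moment': [0.656, -0.199, -0.085], 'gripper_width': 0.33} tip 35.39
```

Request:
step_arm([
  [0,0.001,-0.0006,0,0,-0.064,1],
  [0,0.001,-0.0006,0,0,-0.064,1],
  [0,0,0,0,0,0,1],
  [0,0,0,0,0,0,1],
])

```text
time: 19.5
tcp_pos: [478.2, 169.4, 134.8]
eef_rot: [-0.485, 0.515, -0.515, 0.485]
ft_force: [3.1, 3.4, -2.0]
gripper_width: 0.335
```

```bash
python3 s.py
```

```text
{'time': 19.5, 'joint_positions': [0.109, 0.392, 1.697, 0.0, 1.053, 1.74], 'tcp_pos': [478.185, 169.436, 134.808], 'ft_force': [3.088, 3.376, -1.959], 'moment': [0.593, -0.361, -0.071], 'gripper_width': 0.335} tip 35.11
```

Tip at about 35.1 mm, 0.9 rad past collar shut by both angle and height, which is roughly 12–16 N of clamp. I'll relieve the side load and release.

Request:
step_arm([
  [0.0015,0.001,0,0,0,0,1],
  [0,0,0,0,0,0,1],
  [0,0,0,0,0,0,0.6],
  [0,0,0,0,0,0,0.5],
  [0,0,0,0,0,0,0.4],
  [0,0,0,0,0,0,0.4],
  [0,0,0,0,0,0,0.4],
])

```text
time: 20.2
tcp_pos: [478.7, 169.6, 135.1]
eef_rot: [0.483, -0.516, 0.516, -0.483]
ft_force: [-0.8, 0.3, -0.1]
gripper_width: 0.594
```

```bash
python3 s.py; python3 v.py h 0 0
```

```text
{'time': 20.2, 'joint_positions': [0.11, 0.393, 1.695, -0.0, 1.054, 1.746], 'tcp_pos': [478.711, 169.634, 135.06], 'ft_force': [-0.772, 0.327, -0.09], 'moment': [-0.012, -0.007, 0.046], 'gripper_width': 0.594} tip 35.36
{'time': np.float64(20.2), 'joint_positions': array([ 0.11 ,  0.393,  1.695, -0.   ,  1.054,  1.746]), 'tcp_pos': array([478.711, 169.634, 135.06 ]), 'ft_force': array([-0.772,  0.327, -0.09 ]), 'moment': array([-0.012, -0.007,  0.046])}
```

View pics/ov2_h.png

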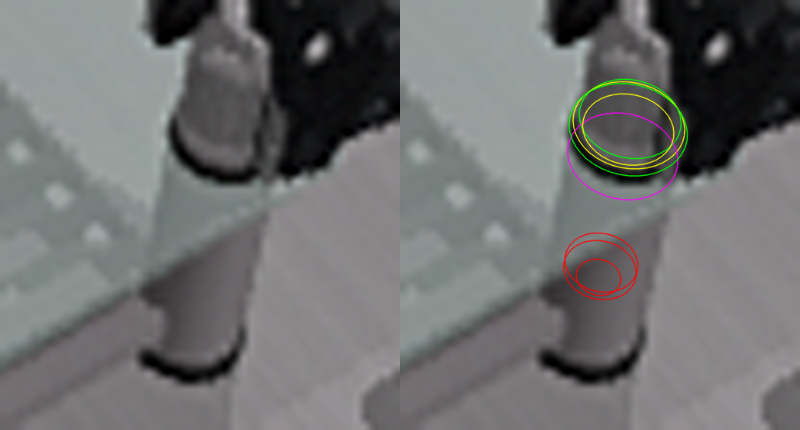

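Released, and the knob stays seated on the washer. I'll rise, then check the seated height by lightly touching the knob top with closed fingertips.

Request:
step_arm([
  [0,0,0.03,0,0,0,0.4],
  [0,0,0.06,0,0,0,0.4],
  [0,0,0.08,0,0,0,0.4],
  [0,0,0,0,0,0,1],
  [0,0,0,0,0,0,1],
  [0,0,0,0,0,0,1],
  [0,0,0,0,0,0,1],
])

```text
time: 21.0
tcp_pos: [478.3, 169.6, 185.3]
eef_rot: [-0.484, 0.517, -0.516, 0.483]
ft_force: [-0.7, -0.5, 0.3]
gripper_width: 0.002
```

```bash
python3 s.py; python3 v.py i 0 0
```

```text
{'time': 21.0, 'joint_positions': [0.11, 0.332, 1.636, -0.0, 1.175, 1.747], 'tcp_pos': [478.337, 169.618, 185.333], 'ft_force': [-0.707, -0.463, 0.284], 'moment': [-0.015, -0.01, -0.004], 'gripper_width': 0.002} tip 85.63
{'time': np.float64(21.0), 'joint_positions': array([ 0.11 ,  0.332,  1.636, -0.   ,  1.175,  1.747]), 'tcp_pos': array([478.337, 169.618, 185.333]), 'ft_force': array([-0.707, -0.463,  0.284]), 'moment': array([-0.015, -0.01 , -0.004])}
```

View pics/scene_i.png

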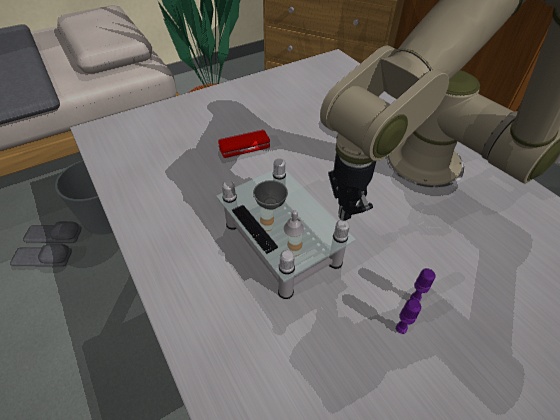

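Request:
step_arm([
  [0,0,-0.025,0,0,0,1],
  [0,0,-0.025,0,0,0,1],
  [0,0,0,0,0,0,1],
  [0,0,0,0,0,0,1],
])

```text
time: 21.5
tcp_pos: [478.6, 169.6, 170.7]
eef_rot: [-0.483, 0.516, -0.516, 0.483]
ft_force: [-0.1, 0.4, 0.9]
gripper_width: 0.002
```

Request:
step_arm([
  [0,0,-0.003,0,0,0,1],
  [0,0,0,0,0,0,1],
])

```text
time: 21.7
tcp_pos: [478.7, 169.7, 170.2]
eef_rot: [0.483, -0.516, 0.516, -0.483]
ft_force: [-0.8, 0.4, -0.4]
gripper_width: -0.001
```

Request:
step_arm([
  [0,0,-0.003,0,0,0,1],
  [0,0,0,0,0,0,1],
])

```text
time: 21.9
tcp_pos: [478.7, 169.7, 169.2]
eef_rot: [0.483, -0.516, 0.516, -0.483]
ft_force: [0.9, 0.2, -0.2]
gripper_width: 0.002
```

Request:
step_arm([
  [0,0,-0.003,0,0,0,1],
  [0,0,0,0,0,0,1],
])

```text
time: 22.1
tcp_pos: [478.6, 169.7, 168.2]
eef_rot: [-0.483, 0.516, -0.516, 0.483]
ft_force: [-0.3, -0.1, 0.5]
gripper_width: 0.001
```

Request:
step_arm([
  [0,0,-0.002,0,0,0,1],
  [0,0,0,0,0,0,1],
])

```text
time: 22.3
tcp_pos: [478.7, 169.7, 167.6]
eef_rot: [-0.483, 0.516, -0.516, 0.483]
ft_force: [0.4, -0.1, 0.6]
gripper_width: 0.002
```

Request:
step_arm([
  [0,0,-0.002,0,0,0,1],
  [0,0,0,0,0,0,1],
])

```text
time: 22.5
tcp_pos: [478.7, 169.7, 167.0]
eef_rot: [-0.483, 0.516, -0.516, 0.483]
ft_force: [0.6, 0.1, -0.3]
gripper_width: -0.0
```

Request:
step_arm([
  [0,0,-0.002,0,0,0,1],
  [0,0,0,0,0,0,1],
])

```text
time: 22.7
tcp_pos: [478.7, 169.6, 166.6]
eef_rot: [0.483, -0.516, 0.516, -0.483]
ft_force: [0.2, -0.7, 1.2]
gripper_width: -0.0
```

Request:
step_arm([
  [0,0,-0.002,0,0,0,1],
  [0,0,0,0,0,0,1],
])

```text
time: 22.9
tcp_pos: [478.9, 169.7, 166.5]
eef_rot: [0.483, -0.516, 0.516, -0.483]
ft_force: [-1.6, 0.3, 6.3]
gripper_width: 0.001
```

Contact came at TCP z 166.55, so the knob top is at about 152.55 mm and the tip at about 35.05 mm. That agrees with the screw-in estimate of 12–17 N clamp. I'll back off and do a final look.

Request:
step_arm([
  [0,0,0.02,0,0,0,1],
  [0,0,0.08,0,0,0,1],
  [0,0,0.12,0,0,0,0.5],
  [-0.06,0.1,0.1,0,0,0,0],
  [-0.08,0.12,0,0,0,0,0],
  [-0.08,0.12,0,0,0,0,0],
  [-0.08,0.12,0,0,0,0,0],
  [0,0,0,0,0,0,0],
])

```text
time: 23.7
tcp_pos: [386.0, 310.7, 262.3]
eef_rot: [-0.484, 0.515, -0.515, 0.485]
ft_force: [-0.2, 0.3, 0.3]
gripper_width: 0.994
```

```bash
python3 s.py; python3 - <<'E'
from h import *
a=grab("scene","scene_j");t=grab("top","top_j")
cv2.imwrite("pics/fin.png",np.hstack([cv2.resize(a[140:330,200:380],(390,412),interpolation=cv2.INTER_CUBIC),cv2.resize(t[130:270,190:360],(400,412),interpolation=cv2.INTER_CUBIC)]))
E
```

```text
{'time': 23.7, 'joint_positions': [0.44, 0.235, 1.555, 0.001, 1.351, 2.072], 'tcp_pos': [386.032, 310.732, 262.301], 'ft_force': [-0.19, 0.321, 0.345], 'moment': [-0.029, 0.007, 0.089], 'gripper_width': 0.994} tip 162.6
```

View pics/fin.png

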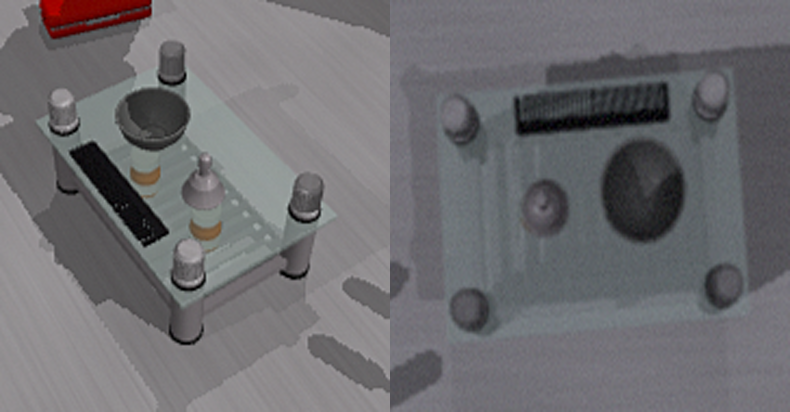

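The fourth knob sits level on its corner (crop at about (307,195) left, (470,310) right). Bowl, bell, comb, case and bottles look undisturbed, and the arm is clear. Handing in.

```bash
python3 -c "
from station import ctrl
print(ctrl.finish_job())"
```

```text
the job is handed in; nothing more can be done
None
```

The grey bolt is screwed into the open front-left post, finger-tight by my estimate, and released. I handed the job in at about 24 s on the robot's clock.

- **How it went in:** I centred the bolt in the bore by feeling for the walls and met the thread with the tip at about 42.4 mm. It ran in under 8–9 N of push on the tool. The highest reading was one brief 16 N when I first found the thread.
- **Last checks:** The knob stayed down after release. Lightly touching its top afterwards (about 6 N) put the tip at about 35.05 mm, which agrees with the 35.1 mm read while turning. That is about 0.9 rad past the collar shutting, so roughly 12–17 N should be left on the washer. The final pictures show the bowl, bell, comb, case and pill bottles undisturbed.
- **What disagreed:**
    - The wrist torque was too noisy to show the expected climb, so the tightness rests on height and angle only.
    - In the last part of the tightening the tool dropped slightly less per turn than the thread lead would give.
    - There was about 3–5 N of side load near the end, which I relieved just before letting go.

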